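# Rearrange the applicator heads on their rest trays

### The arm

A 6-joint arm with a two-finger parallel gripper is mounted at the origin on the work surface. World frame = base frame: x ahead of the robot, y to its left, z up, the work surface at z = 0. Lengths are in m, angles in rad, forces in N, time in s.
With the tool pointing down it reaches from about 0.325 to 0.75 m from the base axis. Payload 7.6 kg.
Tool frame: the origin (TCP) lies at the very end of the fingers, on their centre line; the grasp point (between the pads) lies robot.pinch_z behind it (robot.pinch_z is the distance from the TCP to the grasp point, in m); z points along the fingers, y is the line along which they close (so a half turn about z gives the same grasp; the last joint's range is limited). The gripper opens to 85 mm and grips with 20 to 120 N. Pads are 22 mm wide; open, the fingers measure 114 mm over their backs; the gripper's body (76 mm by 85 mm) begins 54 mm behind the grasp point. The pads swing forward as they close: fully open they stand 13 mm farther back than shut.
Start: joints at [-1.382, 0.052, 1.401, -0, 1.689, -0.07], TCP at [0.134, -0.508, 0.231] pointing down, gripper open.
Joint ranges: [-2.9, 2.9], [-0.91, 2.17], [0.12, 2.37], [-1.06, 4.2], [0.26, 2.73], [-2.93, 2.93]. Speed limits (rad/s): [2.57, 2.57, 3.01, 3.14, 3.14, 3.14].

### API

Orientations are given as a rotation vector (axis times angle).
In Python, from plant import read_state, eyes, robot gives the robot as it stands.
- The arm moves only by the shell command python3 -m pendant 'ROWS' [FORCE]. ROWS is JSON, a list of rows, each a list of 7 numbers: the shift along the tool's x, y, z in mm, then the turn, a rotation vector about the tool's x, y, z in degrees, then the finger opening in mm, from 0 to 85.4. A call has 1 to 8 rows; each row is the pose to reach, as a shift and turn from the pose commanded when the call began, along the tool's axes at that moment; what a row does not reach only later rows make up. A row lasts 1/8 s, in which the tool goes at most 62.5 mm and 10.7 degrees, less where a joint would pass 70% of its speed; a pose out of reach is approached as far as the arm can. A call with a gripper value outside its range is refused whole. The fingers move at their own pace and stop on an object; FORCE is the grip in N (left out, the last holds). Time passes only in rows, so rows that repeat a pose let the fingers close. It gives the time, the measured TCP pose, the force, the opening and the grip force at its end, in the units of the state.
- read_state(): the state, without advancing time (a new reading comes with each control period).
- eyes.get_image(name): name is "side" or "top"; returns (picture, depth): 420x560x3 uint8, red, green, blue; 420x560 float32, m along the optical axis (not along the pixel's ray), 0 where there is no reading.
- eyes.camera_params(name): a dict with "fx", "fy", "cx", "cy" (pixels), "rvec" (rotation vector, rad) and "tvec" (3), from world to camera coordinates, as OpenCV has them. Camera axes: x right, y down, z forward; pixel columns grow to the right and rows downward; lengths in m; the calibration is good to about 2 mm. A picture is of the moment at which its call begins. camera_params takes no time and is no camera call.
- robot.close_job(): hands the job in; it is judged then, once.
Trained networks look in the newest picture that a camera, given by its name, has taken for a name from the list of things; names that differ only in an ending like _2 or _b are one class to them, and where a whole thing is asked for, a point or a joint stands for the part that bears it (a point fixed in the world has none). Each returns a list of dicts, best first, with "score" (0 to 1); they miss things now and then, are a little off and sometimes report something else, mostly with a low value. They report only what shows in the picture. A call takes as long as a camera call.
- eyes.masks_of(camera, name): "pixels" (420x560 bool, what is visible of it) and "box" ([centre column, centre row, width, height] in pixels, round what is visible of it).
The state is a dict: "t": time; "joint_pos": joint angles; "joint_velocities": joint speeds; "joint_torque": joint torques, N m; "eef_pos": TCP position; "tool_rot": TCP orientation; "ft_force": force on the tool from outside, world axes, zero at the start; "moment": the same for the moment, N m; "grip_width": finger opening in m; "gripper_force": force on a finger pad.
Only numpy, scipy, OpenCV 4.12 (cv2) and the standard library are available. Lean on these libraries where they do the work, as an engineer would, in place of code of your own. Each camera call takes 0.05 s, during which the arm holds its last target. There are 200 camera calls.

### The job

The three therapy applicator heads have been put back in each other's trays. Park one in the empty tray that has no sign, then move the heads round until each stands upright and let go in the middle of the tray whose sign shows the shape of its foot (large disc, bar or small disc) and the tray without a sign is empty again. Do not tip any head over, and leave the small jar and the gel bottle where they stand.

Things in the scene. Friction and masses are not known exactly. Their poses are not given: they have to be found in the camera images.
- disc_mid (a point): Applicator head with the wide round foot, 54 mm in diameter. 76 mm high: steel foot 10 mm high, upright round black neck from 10 to 60 mm above the underside, thin brass plug on top (60 to 76 mm). About 0.16 kg (varies). Grip the neck, 28 mm in diameter, at any yaw. The point is on the upright axis, half-way up, 38 mm above the underside; z up.
- bar_mid (a point): Applicator head with the oblong foot, 60 by 30 mm. 76 mm high: steel foot 10 mm high, upright round black neck from 10 to 60 mm above the underside, thin brass plug on top (60 to 76 mm). About 0.16 kg (varies). Grip the neck, 28 mm in diameter, at any yaw. The point is on the upright axis, half-way up, 38 mm above the underside; z up, x along the long side of the foot.
- small_mid (a point): Applicator head with the small round foot, 34 mm in diameter. 76 mm high: steel foot 10 mm high, upright round black neck from 10 to 60 mm above the underside, thin brass plug on top (60 to 76 mm). About 0.16 kg (varies). Grip the neck, 24 mm in diameter, at any yaw. The point is on the upright axis, half-way up, 38 mm above the underside; z up.
- tray_disc: Fixed grey tray, square well 76 mm inside, 82 outside; well floor 4 mm, rim top 9 mm above the table. Origin on the table under the well's centre, z up. A flat sign plate (42 x 62 mm, 4 thick) at its +x edge, centred 62 mm from the origin along its own x, bears a raised white symbol: a large disc, 38 mm in diameter. Place of the wide round head; another head stands in it at the start.
- tray_bar: Fixed grey tray, square well 76 mm inside, 82 outside; well floor 4 mm, rim top 9 mm above the table. Origin on the table under the well's centre, z up. A flat sign plate (42 x 62 mm, 4 thick) at its +x edge, centred 62 mm from the origin along its own x, bears a raised white symbol: a bar, 56 by 15 mm. Place of the oblong head; another head stands in it at the start.
- tray_small: Fixed grey tray, square well 76 mm inside, 82 outside; well floor 4 mm, rim top 9 mm above the table. Origin on the table under the well's centre, z up. A flat sign plate (42 x 62 mm, 4 thick) at its +x edge, centred 62 mm from the origin along its own x, bears a raised white symbol: a small disc, 16 mm in diameter. Place of the small round head; another head stands in it at the start.
- tray_spare: Fixed grey tray, square well 76 mm inside, 82 outside; well floor 4 mm, rim top 9 mm above the table. Origin on the table under the well's centre, z up. It has no sign plate and is empty at the start: the free spot.
- jar_mid (a point): Small jar, 38 mm in diameter, 42 mm high, standing loose between the trays; a bystander, to be left alone. The point is its centre, half-way up; z up.
- gel_mid (a point): Tall gel bottle, 52 mm in diameter, 150 mm high, standing loose; a bystander, to be left alone. The point is its centre, half-way up; z up.

How it is judged:
On the way:
1. one of the heads stands released in the tray without a sign (((horizontal distance between disc_mid and tray_spare below 0.02 m and z of disc_mid in the frame of tray_spare between 0.038 and 0.046 m and angle between disc_mid's own z axis and vertical below 0.1 rad and linear speed of disc below 0.02 m/s and contact force between disc and the fingers below 0.2 N) or (horizontal distance between bar_mid and tray_spare below 0.02 m and z of bar_mid in the frame of tray_spare between 0.038 and 0.046 m and angle between bar_mid's own z axis and vertical below 0.1 rad and linear speed of bar below 0.02 m/s and contact force between bar and the fingers below 0.2 N) or (horizontal distance between small_mid and tray_spare below 0.02 m and z of small_mid in the frame of tray_spare between 0.038 and 0.046 m and angle between small_mid's own z axis and vertical below 0.1 rad and linear speed of small below 0.02 m/s and contact force between small and the fingers below 0.2 N))), for 0.2 s.
At the end, for the whole second after the job is handed in: Each head stands upright (within 0.1 rad) on the well floor of the tray with its own sign, its axis within 15 mm of the middle of the well, released and at rest; so the tray without a sign is empty (horizontal distance between disc_mid and tray_disc below 0.015 m and z of disc_mid in the frame of tray_disc between 0.038 and 0.046 m and angle between each of disc_mid, bar_mid, small_mid's own z axis and vertical below 0.1 rad and linear speed of each of disc, bar, small below 0.02 m/s and contact force between each of disc, bar, small and the fingers below 0.2 N and horizontal distance between bar_mid and tray_bar below 0.015 m and z of bar_mid in the frame of tray_bar between 0.038 and 0.046 m and horizontal distance between small_mid and tray_small below 0.015 m and z of small_mid in the frame of tray_small between 0.038 and 0.046 m); the robot touches nothing.
It fails at once if a head is tipped over (more than 0.7 rad from upright) (angle between any of disc_mid, bar_mid, small_mid's own z axis and vertical above 0.7 rad).
It fails at once if the jar or the gel bottle is moved by more than 25 mm or knocked over (distance of any of jar_mid, gel_mid from where it was at the start of the episode above 0.025 m or angle between any of jar_mid, gel_mid's own z axis and vertical above 0.5 rad).
It also fails if it takes over 99 s, if anything falls off the work surface, if the arm or the gripper's body presses on something with over 40 N, if the wrist force passes 120 N, or if a joint passes its speed limit or range.

## Working session

There is one attempt and no reset: what is moved stays moved. The work goes in short steps, Python scripts to look and compute and a shell command to move; the robot and the scene stay as the last step left them, time stands still between calls to the robot, and variables do not carry over. Pictures are saved under pics/ and viewed, at most 14 in all, crops included, and the job is handed in when it is done.

```bash
ls; mkdir -p pics; cat > h.py <<'E'
import numpy as np, cv2
from plant import read_state, eyes, robot
def world(cam, D, m):
    p=eyes.camera_params(cam); v,u=np.nonzero(m&(D>0)); z=D[v,u]
    c=np.c_[(u-p['cx'])/p['fx']*z,(v-p['cy'])/p['fy']*z,z]
    R=cv2.Rodrigues(np.array(p['rvec'],float))[0]
    return (c-np.array(p['tvec']).ravel())@R
E
python3 - <<'E'
from h import *
print(robot.pinch_z, {k:v for k,v in read_state().items()})
for c in('top','side'):
    I,D=eyes.get_image(c); cv2.imwrite(f'pics/{c}0.png',I[:,:,::-1]); p=eyes.camera_params(c); print(c,p)
    for n in ['disc_mid','bar_mid','small_mid','tray_disc','tray_bar','tray_small','tray_spare','jar_mid','gel_mid']:
        for r in eyes.masks_of(c,n)[:3]:
            P=world(c,D,r['pixels'])
            if len(P)==0: continue
            h=np.percentile(P[:,2],95); T=P[P[:,2]>h-.006]
            print(c,n,round(r['score'],2),np.round(r['box']),'med',np.round(np.median(P,0),3),'top',np.round(T.mean(0),3),'lo',np.round(np.percentile(P,2,0),3),'hi',np.round(np.percentile(P,98,0),3))
E
```

```text
pics
0.0187 {'t': 0.0, 'joint_pos': array([-1.38233095e+00,  5.28438605e-02,  1.40172121e+00, -3.28120824e-06,
        1.68856197e+00, -7.02899967e-02]), 'joint_velocities': array([-0.0004273 ,  0.00154835, -0.00149586, -0.00013107,  0.00029432,
       -0.00101465]), 'joint_torque': array([ 1.83246499e-03, -3.81669402e+01, -3.60182726e+01,  3.63933327e-05,
        6.34597120e-03, -1.73190000e-05]), 'eef_pos': array([ 0.13430794, -0.5072314 ,  0.23047047]), 'tool_rot': array([-3.11381776e+00, -4.05120844e-01,  1.47368371e-04]), 'ft_force': array([ 0.13489663,  0.32779024, -0.08167801]), 'moment': array([ 0.0467903 ,  0.01276671, -0.02903677]), 'gripper_force': 0.0, 'grip_width': 0.08552628479855048}
top {'fx': 461.75886866820633, 'fy': 461.75886866820633, 'cx': 279.17716717858053, 'cy': 208.43074306066222, 'rvec': array([ 2.15581041, -2.14849382,  0.11719726]), 'tvec': array([0.02072775, 0.56269977, 0.94219757])}
top disc_mid 0.82 [235. 189.  27.  25.] med [0.608 0.118 0.018] top [0.613 0.121 0.08 ] lo [0.589 0.099 0.012] hi [0.636 0.145 0.082]
top bar_mid 0.6 [162. 251.  25.  26.] me
[... 2284 characters left out ...]
_small 0.25 [254. 322.  23.  40.] med [ 0.487 -0.276  0.037] top [ 0.486 -0.27   0.075] lo [ 0.472 -0.284  0.005] hi [ 0.501 -0.263  0.078]
side tray_spare 0.8 [230. 234.  46.  33.] med [ 0.44  -0.023  0.002] top [ 0.44  -0.021  0.003] lo [ 0.4   -0.064 -0.001] hi [0.481 0.021 0.008]
side jar_mid 0.74 [222. 188.  14.  20.] med [0.412 0.113 0.028] top [0.412 0.121 0.039] lo [0.394 0.106 0.   ] hi [0.428 0.139 0.041]
side jar_mid 0.4 [255. 161.  49.  24.] med [0.499 0.254 0.002] top [0.49  0.26  0.003] lo [ 0.43   0.227 -0.002] hi [0.551 0.311 0.007]
side gel_mid 0.79 [360. 262.  32.  78.] med [ 0.67  -0.193  0.079] top [ 0.674 -0.18   0.147] lo [ 0.65  -0.203  0.   ] hi [ 0.696 -0.165  0.149]
```

View pics/top0.png

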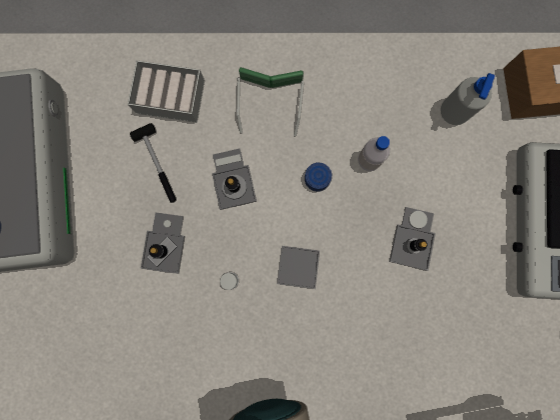

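```bash
python3 - <<'E'
from h import *
# trays: minAreaRect of the tray+sign masks incl. head in both cameras ; brass plug centre
for c in('top','side'):
    I,D=eyes.get_image(c); P=world(c,D,np.ones(D.shape,bool)); off=0.005 if c=='top' else 0.0
    for n,x,y in [('disc',.613,.119),('bar',.473,.27),('small',.486,-.267)]:
        Q=P[(abs(P[:,0]-x)<.03)&(abs(P[:,1]-y)<.03)&(P[:,2]-off>.064)&(P[:,2]<.09)]
        print(c,n,len(Q),np.round((Q.min(0)+Q.max(0))/2,4),np.round(np.median(Q,0),4),np.round(np.ptp(Q,axis=0),3))
    for t in ['tray_disc','tray_bar','tray_small','tray_spare']:
        m=eyes.masks_of(c,t)[0]['pixels']; m=cv2.morphologyEx(m.astype('uint8'),cv2.MORPH_OPEN,np.ones((3,3)))>0
        T=world(c,D,m); T=T[T[:,2]<.02]
        (r,s,a)=cv2.minAreaRect((T[:,:2]*1000).astype('f4')); print(c,t,np.round(r,1),np.round(s,1),round(a,1),np.round(cv2.boxPoints((r,s,a)),0).tolist())
E
```

```text
top disc 30 [0.6147 0.1209 0.0764] [0.6128 0.1201 0.0808] [0.013 0.011 0.015]
top bar 30 [0.4698 0.2732 0.0774] [0.4724 0.2719 0.081 ] [0.014 0.009 0.016]
top small 31 [ 0.4866 -0.2649  0.0791] [ 0.4865 -0.2638  0.0807] [0.008 0.01  0.012]
top tray_disc [ 503.1 -269.4] [ 86.8 125.6] 75.8 [[432.0, -296.0], [553.0, -327.0], [575.0, -243.0], [453.0, -212.0]]
top tray_bar [633.7 127.5] [127.9  85.3] 12.9 [[562.0, 155.0], [581.0, 72.0], [706.0, 100.0], [687.0, 183.0]]
top tray_small [492.  272.3] [ 85.1 124.4] 82.9 [[425.0, 238.0], [548.0, 222.0], [559.0, 307.0], [436.0, 322.0]]
top tray_spare [440.4 -18.9] [83.4 82.9] 83.0 [[394.0, -55.0], [476.0, -65.0], [487.0, 17.0], [404.0, 28.0]]
side disc 37 [0.6125 0.1161 0.0717] [0.6131 0.1167 0.0728] [0.012 0.014 0.015]
side bar 31 [0.4698 0.2699 0.0713] [0.4725 0.2689 0.0719] [0.016 0.016 0.014]
side small 73 [ 0.4864 -0.269   0.0723] [ 0.4866 -0.2707  0.0763] [0.01  0.015 0.016]
side tray_disc [ 503.7 -270.3] [ 82.7 124.3] 76.8 [[434.0, -296.0], [555.0, -325.0], [574.0, -244.0], [453.0, -216.0]]
side tray_bar [631.7 130.4] [125.4 101.5] 11.5 [[560.0, 168.0], [580.0, 68.0], [703.0, 93.0], [683.0, 193.0]]
side tray_small [492.  268.3] [ 89.  124.4] 82.7 [[425.0, 232.0], [548.0, 216.0], [559.0, 305.0], [436.0, 320.0]]
side tray_spare [438.6 -14.3] [99.9 87.4] 83.2 [[389.0, -59.0], [476.0, -69.0], [488.0, 30.0], [401.0, 41.0]]
```

View pics/side0.png

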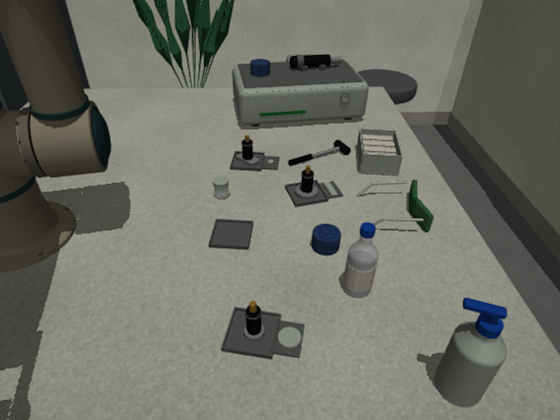

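The wide disc head stands in the bar tray (235,187), the bar head in the small-disc tray (162,250), and the small head in the large-disc tray (413,246). The spare tray is at (298,267), which agrees with the networks.

Plan: small→spare, disc→tray_disc, bar→tray_bar, small→tray_small, with tool yaw kept constant.

```bash
cat >> h.py <<'E'
def shift(*targets):
    s=read_state(); R=cv2.Rodrigues(np.array(s['tool_rot'],float))[0]
    print('t',round(s['t'],2),'tcp',np.round(s['eef_pos'],4),'w',round(s['grip_width'],4),'f',np.round(s['ft_force'],1),s['gripper_force'])
    for g in targets: print(g,'->',np.round(R.T@(np.array(g)-s['eef_pos'])*1000,1))
E
python3 - <<'E'
from h import *
shift((.4866,-.267,.13),(.4866,-.267,.026))
E
```

```text
t 1.5 tcp [ 0.1344 -0.5075  0.2313] w 0.0852 f [-0.6  0.2 -0. ] 0.0
(0.4866, -0.267, 0.13) -> [ 402.1 -142.4  101.3]
(0.4866, -0.267, 0.026) -> [ 402.1 -142.4  205.3]
```

```bash
python3 -m pendant '[[60,-21,15,0,0,0,85],[115,-41,29,0,0,0,80],[170,-61,43,0,0,0,75],[225,-80,57,0,0,0,70],[280,-99,71,0,0,0,70],[335,-119,85,0,0,0,70],[380,-135,101,0,0,0,70],[402,-142,101,0,0,0,70]]' 30
python3 - <<'E'
from h import *
shift((.4866,-.267,.13),(.4866,-.267,.026))
c='side'; I,D=eyes.get_image(c); cv2.imwrite('pics/s1.png',cv2.resize(I[200:400,150:430,::-1],None,fx=2.5,fy=2.5))
E
```

```text
t: 2.5
eef_pos: [0.4877, -0.2651, 0.1285]
tool_rot: [-3.113, -0.409, 0.003]
ft_force: [-0.1, -0.2, 0.3]
grip_width: 0.0699
gripper_force: 0.0
t 2.5 tcp [ 0.4877 -0.2651  0.1285] w 0.0699 f [-0.1 -0.2  0.3] 0.0
(0.4866, -0.267, 0.13) -> [-1.5  1.5 -1.5]
(0.4866, -0.267, 0.026) -> [ -1.4   1.7 102.5]
```

View pics/s1.png

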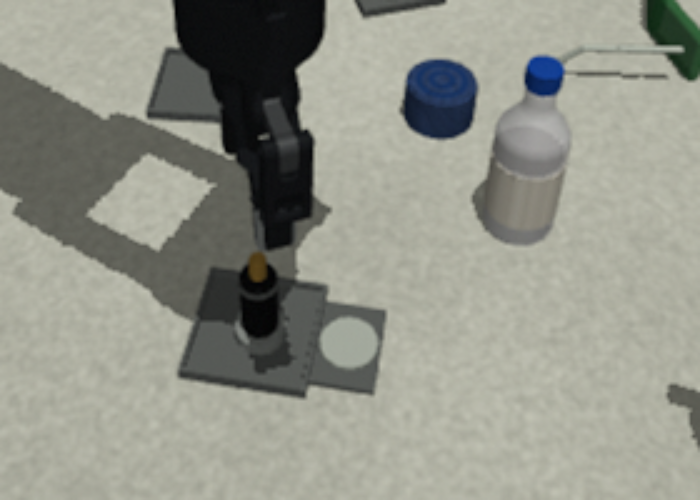

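The fingers line up in y, with the near one hiding the far one, just above the head. Descending and gripping.

```bash
python3 -m pendant '[[-1,1.5,40,0,0,0,70],[-1.5,1.5,75,0,0,0,70],[-1.5,1.5,95,0,0,0,70],[-1.5,1.5,102,0,0,0,70],[-1.5,1.5,102,0,0,0,45],[-1.5,1.5,102,0,0,0,15],[-1.5,1.5,102,0,0,0,15],[-1.5,1.5,102,0,0,0,15]]' 30
python3 -m pendant '[[0,0,0,0,0,0,15],[0,0,0,0,0,0,15],[0,0,-3,0,0,0,15],[0,0,-10,0,0,0,15]]' 30
python3 - <<'E'
from h import *
shift((.440,-.018,.13),(.440,-.018,.026))
for c in('side','top'):
    I,D=eyes.get_image(c)
    if c=='side': cv2.imwrite('pics/s2.png',cv2.resize(I[200:400,150:430,::-1],None,fx=2.5,fy=2.5))
E
```

```text
t: 3.55
eef_pos: [0.4862, -0.2696, 0.0296]
tool_rot: [3.114, 0.405, 0.003]
ft_force: [-1.4, 1.2, 6.1]
grip_width: 0.0232
gripper_force: 29.8
t: 4.05
eef_pos: [0.4851, -0.2689, 0.0379]
tool_rot: [-3.114, -0.405, 0.002]
ft_force: [-0.6, 0.3, -1.1]
grip_width: 0.0234
gripper_force: 29.4
t 4.05 tcp [ 0.4851 -0.2689  0.0379] w 0.0234 f [-0.6  0.3 -1.1] 29.447376430034637
(0.44, -0.018, 0.13) -> [  20.5 -254.2  -91.8]
(0.44, -0.018, 0.026) -> [  20.6 -254.1   12.2]
```

View pics/s2.png

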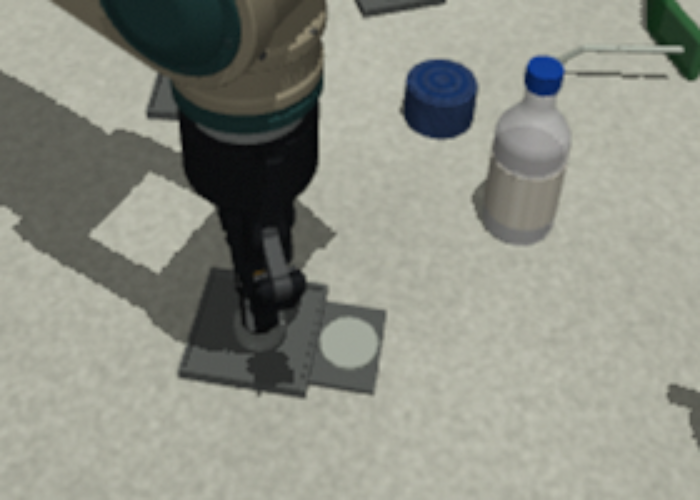

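```bash
python3 -m pendant '[[0,0,-45,0,0,0,15],[2,-20,-85,0,0,0,15],[7,-70,-92,0,0,0,15],[11,-125,-92,0,0,0,15],[15,-180,-92,0,0,0,15],[19,-230,-92,0,0,0,15],[20.5,-254,-92,0,0,0,15],[20.5,-254,-92,0,0,0,15]]' 30
python3 - <<'E'
from h import *
shift((.440,-.018,.04),(.440,-.018,.030))
E
```

```text
t: 5.15
eef_pos: [0.4402, -0.0173, 0.1303]
tool_rot: [3.115, 0.41, 0.0]
ft_force: [-0.2, -0.0, -1.7]
grip_width: 0.0231
gripper_force: 29.9
t 5.15 tcp [ 0.4402 -0.0173  0.1303] w 0.0231 f [-0.2 -0.  -1.7] 29.871057271957397
(0.44, -0.018, 0.04) -> [-0.4  0.6 90.3]
(0.44, -0.018, 0.03) -> [ -0.4   0.6 100.3]
```

```bash
python3 -m pendant '[[0,0.5,40,0,0,0,15],[0,0.5,75,0,0,0,15],[0,0.5,92,0,0,0,15],[0,0.5,97,0,0,0,15],[0,0.5,99,0,0,0,15],[0,0.5,100,0,0,0,15],[0,0.5,100,0,0,0,15]]' 30
python3 - <<'E'
from h import *
for c in('side','top'):
    I,D=eyes.get_image(c)
    if c=='side': cv2.imwrite('pics/s3.png',cv2.resize(I[150:300,130:330,::-1],None,fx=3.5,fy=3.5))
E
```

```text
t: 6.02
eef_pos: [0.441, -0.0191, 0.0309]
tool_rot: [3.115, 0.405, 0.002]
ft_force: [0.8, 0.2, -0.7]
grip_width: 0.023
gripper_force: 29.9
```

View pics/s3.png

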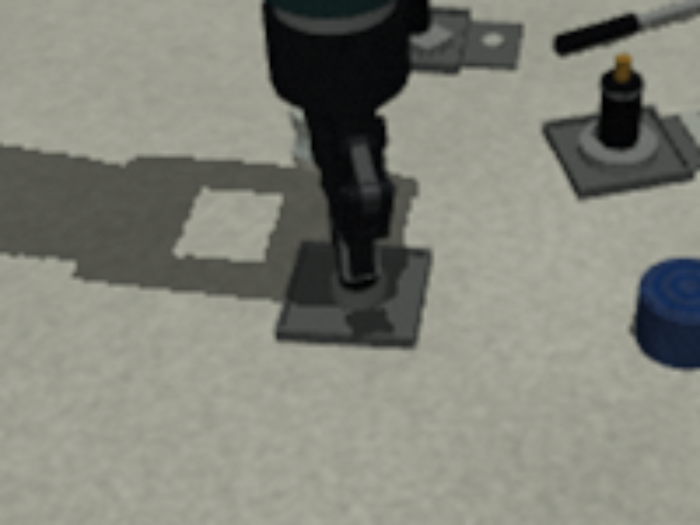

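The head is in the middle of the spare tray and almost touching the floor. Lower 1 mm more, release, rise.

```bash
python3 -m pendant '[[0,0,1,0,0,0,15],[0,0,1,0,0,0,30],[0,0,1,0,0,0,55],[0,0,1,0,0,0,70],[0,0,1,0,0,0,70],[0,0,-40,0,0,0,70],[0,0,-85,0,0,0,70],[0,0,-100,0,0,0,70]]' 30
python3 - <<'E'
from h import *
shift((.613,.1185,.13),(.613,.1185,.029))
E
```

```text
t: 7.12
eef_pos: [0.4418, -0.0191, 0.1333]
tool_rot: [3.114, 0.405, 0.008]
ft_force: [0.1, 1.0, -0.3]
grip_width: 0.0702
gripper_force: 0.0
t 7.12 tcp [ 0.4418 -0.0191  0.1333] w 0.0702 f [ 0.1  1.  -0.3] 0.0
(0.613, 0.1185, 0.13) -> [200.7 -89.2   4. ]
(0.613, 0.1185, 0.029) -> [200.2 -89.4 105. ]
```

```bash
python3 -m pendant '[[45,-20,0,0,0,0,70],[95,-42,2,0,0,0,70],[145,-65,3,0,0,0,70],[185,-82,4,0,0,0,70],[200,-89,4,0,0,0,70],[200,-89,4,0,0,0,70]]' 30
python3 - <<'E'
from h import *
shift((.613,.1185,.03))
for c in('side','top'):
    I,D=eyes.get_image(c)
    P=world(c,D,np.ones(D.shape,bool)); x,y=.441,-.019
    Q=P[(abs(P[:,0]-x)<.03)&(abs(P[:,1]-y)<.03)&(P[:,2]>.066)&(P[:,2]<.09)]
    print(c,len(Q),np.round(np.median(Q,0),4) if len(Q) else '')
    if c=='side': cv2.imwrite('pics/s4.png',cv2.resize(I[130:280,170:370,::-1],None,fx=3.5,fy=3.5))
E
```

```text
t: 7.88
eef_pos: [0.6109, 0.1188, 0.1246]
tool_rot: [3.115, 0.407, -0.004]
ft_force: [0.2, 0.3, 0.1]
grip_width: 0.0699
gripper_force: 0.0
t 7.88 tcp [0.6109 0.1188 0.1246] w 0.0699 f [0.2 0.3 0.1] 0.0
(0.613, 0.1185, 0.03) -> [ 2.1  0.9 94.6]
side 42 [ 0.443  -0.0242  0.0748]
top 54 [ 0.4421 -0.0189  0.0678]
```

View pics/s4.png

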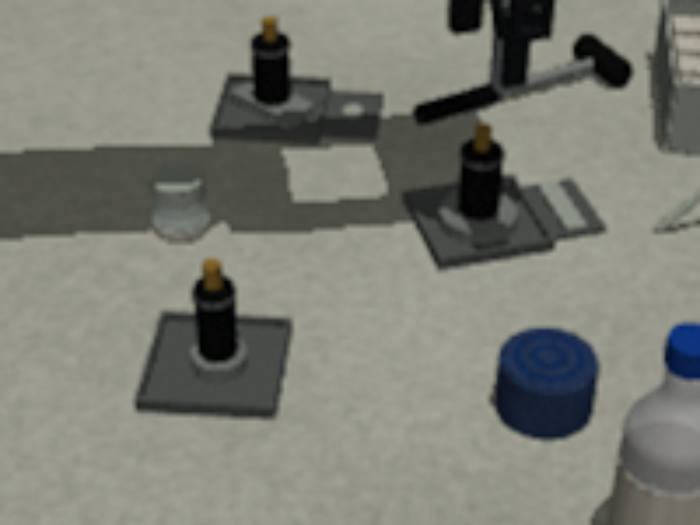

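The small head stands upright in the middle of the spare tray, at about (218,360) in the crop. Next, take the wide disc head.

```bash
python3 -m pendant '[[2,0.5,40,0,0,0,70],[2,0.5,75,0,0,0,70],[2,0.5,90,0,0,0,70],[2,0.5,95,0,0,0,70],[2,0.5,95,0,0,0,45],[2,0.5,95,0,0,0,20],[2,0.5,95,0,0,0,20],[2,0.5,95,0,0,0,20]]' 30
python3 -m pendant '[[0,0,0,0,0,0,20],[0,0,-3,0,0,0,20],[0,0,-10,0,0,0,20],[0,0,-45,0,0,0,20],[0,0,-85,0,0,0,20],[0,0,-100,0,0,0,20],[0,0,-100,0,0,0,20]]' 30
python3 - <<'E'
from h import *
shift((.483,-.266,.13),(.483,-.266,.03))
for c in('side','top'):
    I,D=eyes.get_image(c)
    if c=='side': cv2.imwrite('pics/s5.png',cv2.resize(I[80:230,220:420,::-1],None,fx=3.5,fy=3.5))
E
```

```text
t: 8.98
eef_pos: [0.614, 0.1185, 0.0329]
tool_rot: [3.115, 0.405, 0.004]
ft_force: [-0.6, 0.8, 6.3]
grip_width: 0.0272
gripper_force: 29.9
t: 9.85
eef_pos: [0.6135, 0.1183, 0.1318]
tool_rot: [3.115, 0.405, 0.002]
ft_force: [-0.5, 0.1, -2.4]
grip_width: 0.0271
gripper_force: 29.7
t 9.85 tcp [0.6135 0.1183 0.1318] w 0.0271 f [-0.5  0.1 -2.4] 29.727810323238373
(0.483, -0.266, 0.13) -> [-224.4  338.2    1.6]
(0.483, -0.266, 0.03) -> [-224.6  338.1  101.6]
```

View pics/s5.png

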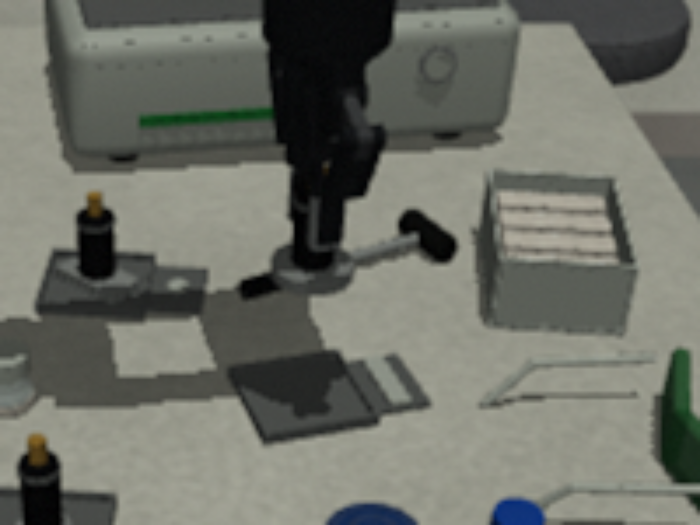

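The disc head is held upright. Carrying it to tray_disc.

```bash
python3 -m pendant '[[-20,30,0,0,0,0,20],[-55,80,0,0,0,0,20],[-85,130,0,0,0,0,20],[-120,182,0,0,0,0,20],[-155,235,0,0,0,0,20],[-188,285,0,0,0,0,20],[-215,325,0,0,0,0,20],[-224.5,338,0,0,0,0,20]]' 30
python3 - <<'E'
from h import *
shift((.483,-.2655,.05),(.483,-.2655,.033))
E
```

```text
t: 10.95
eef_pos: [0.4808, -0.2677, 0.1292]
tool_rot: [-3.114, -0.4, 0.004]
ft_force: [0.2, 0.1, -2.0]
grip_width: 0.0271
gripper_force: 29.8
t 10.95 tcp [ 0.4808 -0.2677  0.1292] w 0.0271 f [ 0.2  0.1 -2. ] 29.839071929454803
(0.483, -0.2655, 0.05) -> [ 2.9 -1.4 79.2]
(0.483, -0.2655, 0.033) -> [ 3.  -1.4 96.2]
```

```bash
python3 -m pendant '[[1,-1,40,0,0,0,20],[1,-1,75,0,0,0,20],[1,-1,90,0,0,0,20],[1,-1,94,0,0,0,20],[1,-1,97,0,0,0,20],[1,-1,98,0,0,0,20],[1,-1,98,0,0,0,20]]' 30
python3 - <<'E'
from h import *
for c in('side','top'):
    I,D=eyes.get_image(c)
    if c=='side': cv2.imwrite('pics/s6.png',cv2.resize(I[250:400,150:350,::-1],None,fx=3.5,fy=3.5))
E
```

```text
t: 11.82
eef_pos: [0.4837, -0.2649, 0.0341]
tool_rot: [3.114, 0.405, 0.002]
ft_force: [-0.5, 0.6, -1.0]
grip_width: 0.0273
gripper_force: 29.9
```

View pics/s6.png

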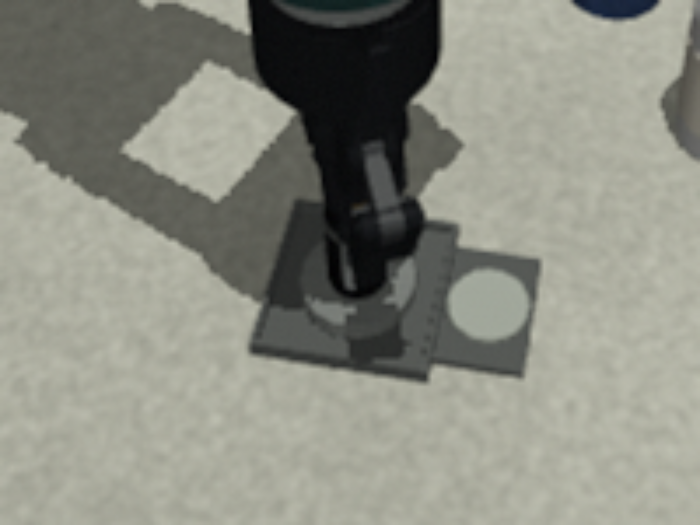

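The disc foot is centred in the well at about (358,285) in the crop. Release.

```bash
python3 -m pendant '[[0,0,1.5,0,0,0,20],[0,0,1.5,0,0,0,30],[0,0,1.5,0,0,0,55],[0,0,1.5,0,0,0,70],[0,0,1.5,0,0,0,70],[0,0,-40,0,0,0,70],[0,0,-85,0,0,0,70],[0,0,-100,0,0,0,70]]' 30
python3 - <<'E'
from h import *
shift((.472,.2705,.13))
E
```

```text
t: 12.92
eef_pos: [0.4845, -0.2654, 0.1367]
tool_rot: [3.112, 0.405, 0.006]
ft_force: [-0.5, -0.7, 0.3]
grip_width: 0.07
gripper_force: 0.0
t 12.93 tcp [ 0.4845 -0.2654  0.1367] w 0.07 f [-0.5 -0.7  0.3] 0.0
(0.472, 0.2705, 0.13) -> [ 125.1 -521.2    5. ]
```

```bash
python3 -m pendant '[[7,-30,0,0,0,0,70],[21,-88,0,0,0,0,70],[35,-146,0,0,0,0,70],[49,-204,0,0,0,0,70],[63,-262,0,0,0,0,70],[77,-320,0,0,0,0,70],[91,-378,0,0,0,0,70],[105,-436,0,0,0,0,70]]' 30
python3 - <<'E'
from h import *
shift((.472,.2705,.13))
E
```

```text
t: 13.92
eef_pos: [0.4726, 0.1855, 0.1324]
tool_rot: [3.115, 0.405, -0.001]
ft_force: [1.3, -0.5, -0.5]
grip_width: 0.0699
gripper_force: 0.0
t 13.93 tcp [0.4726 0.1855 0.1324] w 0.0699 f [ 1.3 -0.5 -0.5] 0.0
(0.472, 0.2705, 0.13) -> [ 21.2 -82.3   2.4]
```

```bash
python3 -m pendant '[[12,-45,2,0,0,0,70],[20,-75,2,0,0,0,70],[21,-82,2,0,0,0,70],[21,-82,2,0,0,0,70]]' 30
python3 - <<'E'
from h import *
shift((.472,.2705,.03))
for c in('top','side'):
    I,D=eyes.get_image(c); P=world(c,D,np.ones(D.shape,bool))
    for x,y in [(.472,.2705),(.483,-.265)]:
        Q=P[(abs(P[:,0]-x)<.03)&(abs(P[:,1]-y)<.03)&(P[:,2]>.066)&(P[:,2]<.09)]
        print(c,len(Q),np.round(np.median(Q,0),4) if len(Q) else '')
E
```

```text
t: 14.42
eef_pos: [0.4723, 0.2679, 0.1305]
tool_rot: [3.114, 0.406, -0.002]
ft_force: [-0.3, -0.3, -0.1]
grip_width: 0.0701
gripper_force: 0.0
t 14.43 tcp [0.4723 0.2679 0.1305] w 0.0701 f [-0.3 -0.3 -0.1] 0.0
(0.472, 0.2705, 0.03) -> [  0.5  -2.6 100.5]
top 20 [0.4649 0.2736 0.0672]
top 68 [ 0.483  -0.2619  0.0698]
side 26 [0.4725 0.2702 0.0731]
side 67 [ 0.4835 -0.2697  0.077 ]
```

```bash
python3 -m pendant '[[0,-2,40,0,0,0,70],[0,-2,75,0,0,0,70],[0,-2,93,0,0,0,70],[0,-2,98,0,0,0,70],[0,-2,98,0,0,0,45],[0,-2,98,0,0,0,20],[0,-2,98,0,0,0,20],[0,-2,98,0,0,0,20]]' 30
python3 -m pendant '[[0,0,0,0,0,0,20],[0,0,-3,0,0,0,20],[0,0,-10,0,0,0,20],[0,0,-45,0,0,0,20],[0,0,-85,0,0,0,20],[0,0,-100,0,0,0,20],[0,0,-100,0,0,0,20]]' 30
python3 - <<'E'
from h import *
shift((.613,.121,.13),(.613,.121,.03))
for c in('side','top'):
    I,D=eyes.get_image(c)
    if c=='side': cv2.imwrite('pics/s7.png',cv2.resize(I[80:230,180:380,::-1],None,fx=3.5,fy=3.5))
E
```

```text
t: 15.52
eef_pos: [0.473, 0.2707, 0.0348]
tool_rot: [-3.115, -0.405, -0.004]
ft_force: [-0.2, -0.8, 6.5]
grip_width: 0.0273
gripper_force: 29.9
t: 16.4
eef_pos: [0.4723, 0.2704, 0.1336]
tool_rot: [-3.115, -0.405, -0.002]
ft_force: [0.1, -0.2, -1.9]
grip_width: 0.0272
gripper_force: 29.7
t 16.4 tcp [0.4723 0.2704 0.1336] w 0.0272 f [ 0.1 -0.2 -1.9] 29.73795622587204
(0.613, 0.121, 0.13) -> [ 97.8 180.4   3.7]
(0.613, 0.121, 0.03) -> [ 97.6 180.4 103.7]
```

View pics/s7.png

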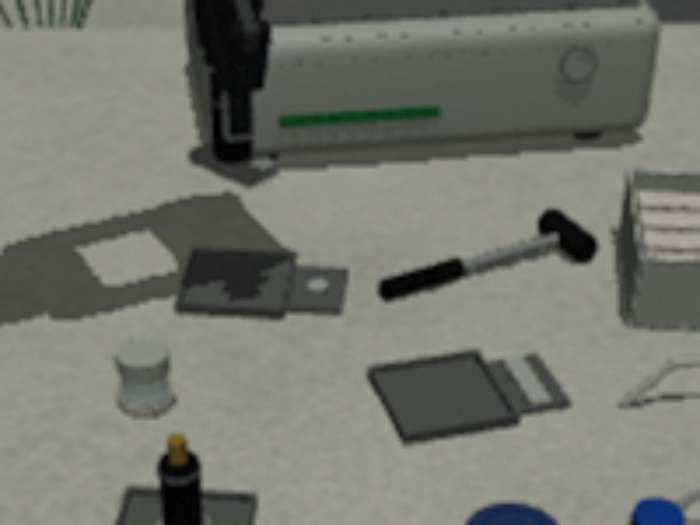

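The bar head is held upright and both trays are clear. Going to tray_bar.

```bash
python3 -m pendant '[[16,30,0,0,0,0,20],[40,75,2,0,0,0,20],[64,120,3,0,0,0,20],[86,160,4,0,0,0,20],[97,178,4,0,0,0,20],[98,180,4,0,0,0,20],[98,180,4,0,0,0,20]]' 30
python3 - <<'E'
from h import *
shift((.613,.121,.035))
E
```

```text
t: 17.38
eef_pos: [0.612, 0.1219, 0.128]
tool_rot: [-3.115, -0.406, 0.004]
ft_force: [-0.2, 0.8, -1.6]
grip_width: 0.0267
gripper_force: 29.8
t 17.38 tcp [0.612  0.1219 0.128 ] w 0.0267 f [-0.2  0.8 -1.6] 29.802398085594177
(0.613, 0.121, 0.035) -> [ 1.   1.1 93. ]
```

```bash
python3 -m pendant '[[1,1,40,0,0,0,20],[1,1,70,0,0,0,20],[1,1,86,0,0,0,20],[1,1,91,0,0,0,20],[1,1,93,0,0,0,20],[1,1,93,0,0,0,20]]' 30
python3 - <<'E'
from h import *
shift()
for c in('side','top'):
    I,D=eyes.get_image(c)
    if c=='side': cv2.imwrite('pics/s8.png',cv2.resize(I[110:260,210:410,::-1],None,fx=3.5,fy=3.5))
E
```

```text
t: 18.12
eef_pos: [0.6147, 0.1208, 0.0375]
tool_rot: [3.115, 0.406, 0.003]
ft_force: [-0.7, -0.4, -1.4]
grip_width: 0.0272
gripper_force: 29.8
t 18.12 tcp [0.6147 0.1208 0.0375] w 0.0272 f [-0.7 -0.4 -1.4] 29.815335273742676
```

View pics/s8.png

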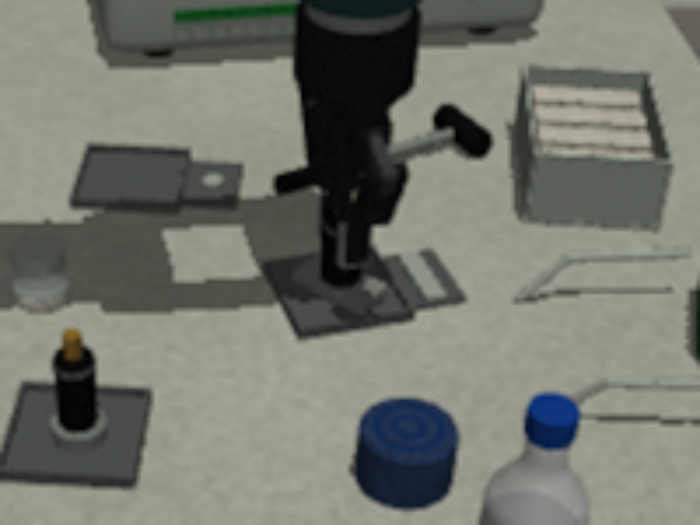

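The bar foot is in the well, centred at about (345,288) against the tray's middle at (337,288). Lower 2.5 mm and release.

```bash
python3 -m pendant '[[0,0,2.5,0,0,0,20],[0,0,2.5,0,0,0,20],[0,0,2.5,0,0,0,35],[0,0,2.5,0,0,0,60],[0,0,2.5,0,0,0,70],[0,0,-40,0,0,0,70],[0,0,-80,0,0,0,70],[0,0,-97,0,0,0,70]]' 30
python3 - <<'E'
from h import *
shift((.4415,-.0195,.13))
E
```

```text
t: 19.23
eef_pos: [0.6151, 0.1208, 0.1361]
tool_rot: [3.115, 0.405, 0.007]
ft_force: [0.8, -0.4, 0.0]
grip_width: 0.07
gripper_force: 0.0
t 19.23 tcp [0.6151 0.1208 0.1361] w 0.07 f [ 0.8 -0.4  0. ] 0.0
(0.4415, -0.0195, 0.13) -> [-203.7   91.2    5.3]
```

```bash
python3 -m pendant '[[-45,20,0,0,0,0,70],[-95,42,2,0,0,0,70],[-145,65,3,0,0,0,70],[-185,83,4,0,0,0,70],[-203,91,5,0,0,0,70],[-203.5,91,5,0,0,0,70],[-203.5,91,5,0,0,0,70]]' 30
python3 - <<'E'
from h import *
shift((.4415,-.0195,.031))
E
```

```text
t: 20.1
eef_pos: [0.441, -0.0191, 0.1279]
tool_rot: [-3.115, -0.406, 0.0]
ft_force: [-0.1, 1.1, 0.4]
grip_width: 0.0698
gripper_force: 0.0
t 20.1 tcp [ 0.441  -0.0191  0.1279] w 0.0698 f [-0.1  1.1  0.4] 0.0
(0.4415, -0.0195, 0.031) -> [ 0.4  0.6 96.9]
```

```bash
python3 -m pendant '[[0,0.5,40,0,0,0,70],[0,0.5,75,0,0,0,70],[0,0.5,91,0,0,0,70],[0,0.5,96,0,0,0,70],[0,0.5,96,0,0,0,45],[0,0.5,96,0,0,0,15],[0,0.5,96,0,0,0,15],[0,0.5,96,0,0,0,15]]' 30
python3 -m pendant '[[0,0,0,0,0,0,15],[0,0,-3,0,0,0,15],[0,0,-10,0,0,0,15],[0,0,-45,0,0,0,15],[0,0,-85,0,0,0,15],[0,0,-102,0,0,0,15],[0,0,-102,0,0,0,15]]' 30
python3 - <<'E'
from h import *
shift((.4715,.272,.135),(.4715,.272,.03))
for c in('side','top'):
    I,D=eyes.get_image(c)
    if c=='side': cv2.imwrite('pics/s9.png',cv2.resize(I[80:290,150:430,::-1],None,fx=2.5,fy=2.5))
E
```

```text
t: 21.1
eef_pos: [0.4415, -0.02, 0.0333]
tool_rot: [3.115, 0.405, 0.003]
ft_force: [-0.7, -0.0, 5.5]
grip_width: 0.0235
gripper_force: 29.9
t: 21.98
eef_pos: [0.4412, -0.02, 0.1348]
tool_rot: [3.115, 0.405, 0.003]
ft_force: [-0.5, -0.5, -0.2]
grip_width: 0.023
gripper_force: 29.7
t 21.98 tcp [ 0.4412 -0.02    0.1348] w 0.023 f [-0.5 -0.5 -0.2] 29.676148295402527
(0.4715, 0.272, 0.135) -> [ 1.040e+02 -2.745e+02 -2.000e-01]
(0.4715, 0.272, 0.03) -> [ 103.9 -274.6  104.8]
```

View pics/s9.png

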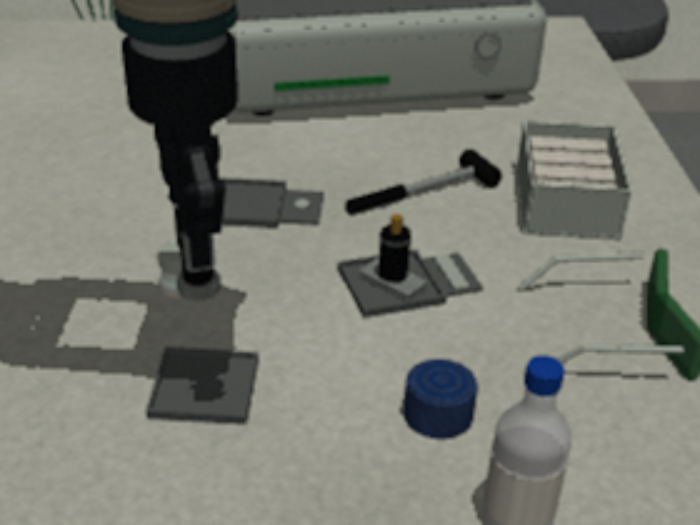

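The bar head stands upright in tray_bar and the small head is lifted. Carrying it to tray_small.

```bash
python3 -m pendant '[[12,-30,0,0,0,0,15],[30,-80,0,0,0,0,15],[50,-132,0,0,0,0,15],[70,-184,0,0,0,0,15],[88,-232,0,0,0,0,15],[100,-264,0,0,0,0,15],[104,-274.5,0,0,0,0,15],[104,-274.5,0,0,0,0,15]]' 30
python3 - <<'E'
from h import *
shift((.4715,.272,.0345))
E
```

```text
t: 23.08
eef_pos: [0.4706, 0.2717, 0.1328]
tool_rot: [3.114, 0.406, -0.004]
ft_force: [0.5, 0.2, -1.2]
grip_width: 0.0231
gripper_force: 29.7
t 23.07 tcp [0.4706 0.2717 0.1328] w 0.0231 f [ 0.5  0.2 -1.2] 29.742728769779205
(0.4715, 0.272, 0.0345) -> [ 1.2 -0.1 98.3]
```

```bash
python3 -m pendant '[[1,0,40,0,0,0,15],[1,0,75,0,0,0,15],[1,0,92,0,0,0,15],[1,0,97,0,0,0,15],[1,0,99,0,0,0,15],[1,0,99,0,0,0,15]]' 30
python3 - <<'E'
from h import *
for c in('side','top'):
    I,D=eyes.get_image(c)
    if c=='side': cv2.imwrite('pics/s10.png',cv2.resize(I[80:230,180:380,::-1],None,fx=3.5,fy=3.5))
E
```

```text
t: 23.82
eef_pos: [0.4727, 0.2726, 0.0364]
tool_rot: [-3.115, -0.405, -0.003]
ft_force: [-0.2, 0.3, -2.0]
grip_width: 0.0236
gripper_force: 29.8
```

View pics/s10.png

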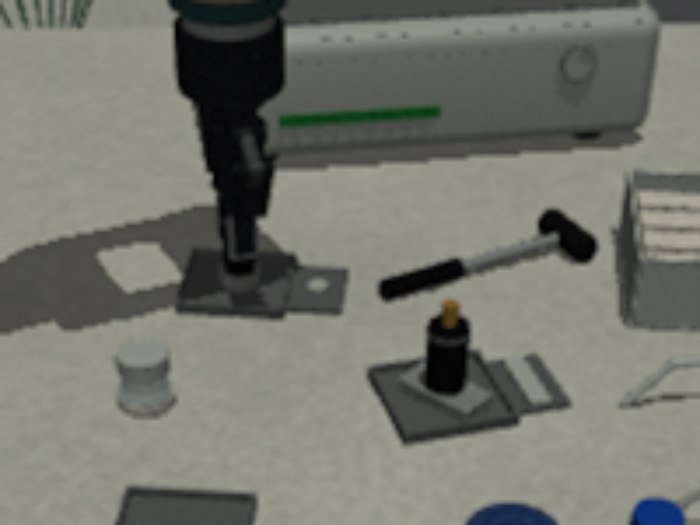

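The small foot is in the well at (240,272), near the middle once its height is allowed for. Lower, release, rise, then verify all three numerically.

```bash
python3 -m pendant '[[-1,0,2.5,0,0,0,15],[-1,0,2.5,0,0,0,15],[-1,0,2.5,0,0,0,30],[-1,0,2.5,0,0,0,55],[-1,0,2.5,0,0,0,70],[-1,0,-40,0,0,0,70],[-1,0,-80,0,0,0,70],[-1,0,-100,0,0,0,70]]' 30
python3 -m pendant '[[-30,30,-20,0,0,0,70],[-70,80,-40,0,0,0,70],[-100,130,-50,0,0,0,70],[-110,180,-50,0,0,0,70],[-120,235,-50,0,0,0,70],[-125,260,-50,0,0,0,70],[-125,260,-50,0,0,0,70]]' 30
python3 - <<'E'
from h import *
import itertools
shift()
T={'disc':(.483,-.265,-14),'bar':(.6132,.1225,12.6),'small':(.4715,.272,-7.3)}
for c in('side','top'):
    I,D=eyes.get_image(c); P=world(c,D,np.ones(D.shape,bool))
    if c=='side': cv2.imwrite('pics/s11.png',cv2.resize(I[110:390,170:400,::-1],None,fx=2,fy=2))
    for n,(x,y,a) in T.items():
        Q=P[(abs(P[:,0]-x)<.035)&(abs(P[:,1]-y)<.035)&(P[:,2]>.064)&(P[:,2]<.09)]
        # tray+sign outline by network mask, in tray axes: extents -41..83 (x), -41..41 (y)
        m=eyes.masks_of(c,'tray_'+n)[0]['pixels']; m=cv2.morphologyEx(m.astype('uint8'),cv2.MORPH_OPEN,np.ones((3,3)))>0
        W=world(c,D,m); W=W[W[:,2]<.012]; t=np.radians(a); R=np.array([[np.cos(t),np.sin(t)],[-np.sin(t),np.cos(t)]])
        L=(W[:,:2]-[x,y])@R.T; lo,hi=np.percentile(L,1,0),np.percentile(L,99,0)
        cen=[(lo[0]+hi[0])/2-.021,(lo[1]+hi[1])/2]; h=(np.median(Q[:,:2],0)-[x,y])@R.T if len(Q) else None
        print(c,n,'plug',len(Q),np.round(np.median(Q,0),4),'head-in-tray mm',np.round((h-cen)*1000,1),'ext',np.round((hi-lo)*1000,0))
E
```

```text
t: 24.92
eef_pos: [0.4719, 0.2725, 0.138]
tool_rot: [-3.114, -0.405, -0.005]
ft_force: [0.5, 0.6, -0.2]
grip_width: 0.07
gripper_force: 0.0
t: 25.8
eef_pos: [0.4167, -0.0125, 0.1853]
tool_rot: [3.116, 0.4, 0.0]
ft_force: [-0.4, -0.3, -0.1]
grip_width: 0.0702
gripper_force: 0.0
t 25.8 tcp [ 0.4167 -0.0125  0.1853] w 0.0702 f [-0.4 -0.3 -0.1] 0.0
side disc plug 80 [ 0.4835 -0.2695  0.075 ] head-in-tray mm [ 1.1 -3.8] ext [123.  82.]
side bar plug 30 [0.6139 0.1154 0.0738] head-in-tray mm [ 0.7 -2.8] ext [122.  82.]
side small plug 29 [0.4726 0.2682 0.0743] head-in-tray mm [ 4.9 -2.1] ext [124.  83.]
top disc plug 115 [ 0.4828 -0.2625  0.0664] head-in-tray mm [-0.3 -0.1] ext [122.  81.]
top bar plug 119 [0.6133 0.1196 0.0662] head-in-tray mm [ 0.  -2.1] ext [123.  81.]
top small plug 89 [0.4725 0.27   0.0675] head-in-tray mm [ 2.2 -3.1] ext [120.  80.]
```

View pics/s11.png

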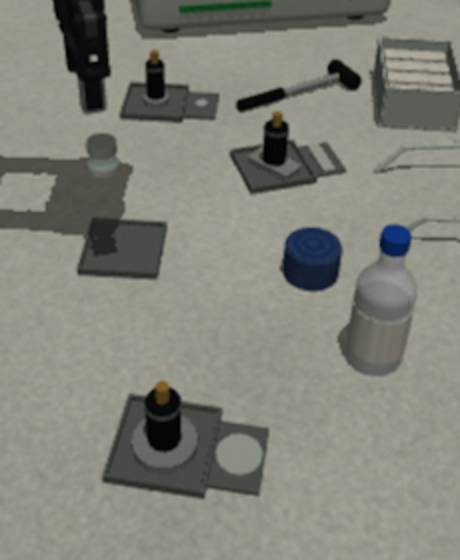

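All three heads stand upright within about 5 mm of the middle of their own trays, the spare tray is empty, and the jar and bottle are untouched. Handing in.

```bash
python3 -c "
from plant import robot
print(robot.close_job())"
```

```text
the job is handed in; nothing more can be done
None
```

The job is handed in: in the last pictures each head stood upright and released within about 5 mm of the middle of its own tray, the unsigned tray was empty, and the jar and gel bottle were undisturbed; no verdict came back.

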